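# Open the wide button tub at the trim stand

### The job

Two lidded tubs of sample buttons are screwed to the counter. On the wide, low one, turn the bayonet lid anticlockwise (seen from above) by its bar until its two lugs stand in the slots of the rim, lift it free, and lay it flat, bar up, in the big empty compartment of the wooden sample tray, without dropping it. Leave the slim, taller tub closed.

Things in the scene. Friction and masses are not known exactly. Their poses are not given: they have to be found in the camera images.
- lid_bar (a point): Wide tub's loose lid (150 g): disc 82 mm wide, 16 thick; on top a bar 60 long, 14 wide, 30 high; 2 opposite lugs at its foot, 18 wide, to 54 mm from the axis, in line with the bar. Point: bar centre, 15 mm under the bar's top, 31 above the lid's underside. x along bar, z up. Starts locked, bar 0.75-1.25 rad clockwise (from above) of the slots; turns easily, 3 mm play, no stop at the slots.
- tub: Wide low tub, fixed, white, 124 mm across, 95 high. Origin: centre of its foot on the counter, z up. White rim lips point inward, with two opposite slots on its +x and -x axis, seen from above as dark gaps about 45 mm wide. The lid comes out when its bar lies along the tub's x within 0.2 rad, either way round. Lid's underside rests 81 mm above the counter; a lift of 14 mm frees it.
- tray_in (a point): Light wooden sample tray, fixed. Point: floor centre of its big empty compartment, 6 mm above the counter. Compartment 180 mm square inside, walls 8 mm thick, their tops 20 mm above the counter; x and y run along the walls. Beyond its +x wall is a row of three small compartments with buttons.
- slim_lid_bar (a point): Lid of the other tub, to be left alone: same make, but that tub is slim and taller (92 mm across, 115 high, fixed). Point: centre of the lid's bar (40 mm long, 14 wide, 30 high), 132 mm above the counter.
Mind the look-alikes: they are no part of the job. What is shaped like the part that bears lid_bar but blue or red is not meant.

How it is judged:
On the way, in this order (a step that is already met when the one before it is completed fails the run):
1. the wide tub's lid, still seated, is turned so that its lugs stand in the slots (angle between the x axis of lid_bar and the x axis of tub, either way round below 0.35 rad and z of lid_bar in the frame of tub below 0.122 m and horizontal distance between lid_bar and tub below 0.02 m), for 0.05 s.
2. the lid is lifted free of the rim (z of lid_bar in the frame of tub above 0.13 m and horizontal distance between lid_bar and tub below 0.15 m), for 0.05 s.
At the end, for the whole second after the job is handed in: The wide tub's lid lies at rest, flat (within 7 degrees) and bar up, on the floor of the tray's big compartment, its axis within 70 mm of the compartment's centre, released; the slim tub's lid is still in place (within 20 mm) (horizontal distance between lid_bar and tray_in below 0.07 m and height (world z) of lid_bar below 0.043 m and angle between lid_bar's own z axis and vertical below 0.12 rad and linear speed of lid below 0.02 m/s and distance of slim_lid_bar from where it was at the start of the episode below 0.02 m); the robot touches nothing.
It fails at once if the lid is dropped: away from its tub it is out of the fingers with its bar's centre more than 65 mm above the counter (lying in the tray it is at 37 mm) (horizontal distance between lid_bar and tub above 0.07 m and height (world z) of lid_bar above 0.065 m and contact force between the fingers and lid below 0.05 N).
It fails at once if the slim tub's lid is moved from its place by more than 20 mm (distance of slim_lid_bar from where it was at the start of the episode above 0.02 m).
It also fails if it takes over 48 s, if anything falls off the work surface, if the arm or the gripper's body presses on something with over 40 N, if the wrist force passes 120 N, or if a joint passes its speed limit or range.

### The arm

A 6-joint arm with a two-finger parallel gripper is mounted at the origin on the work surface. World frame = base frame: x ahead of the robot, y to its left, z up, the work surface at z = 0. Lengths are in m, angles in rad, forces in N, time in s.
With the tool pointing down it reaches from about 0.35 to 0.975 m from the base axis. Payload 4.9 kg.
Tool frame: the origin (TCP) lies at the very end of the fingers, on their centre line; the grasp point (between the pads) lies 19 mm behind it (ctrl.grasp_offset is the distance from the TCP to the grasp point, in m); y points along the fingers, z is the direction in which the jaws open and shut, and the axes are right-handed (so a half turn about y gives the same grasp; the last joint's range is limited). The gripper opens to 85 mm and grips with 20 to 120 N. Pads are 22 mm wide; open, the fingers measure 114 mm over their backs; the gripper's body (76 mm by 85 mm) begins 54 mm behind the grasp point. The pads swing forward as they close: fully open they stand 13 mm farther back than shut.
Start: joints at [1.065, 0.053, 1.613, -0, 1.476, -0.119], TCP at [0.236, 0.579, 0.231] pointing down, gripper open.
Joint ranges: [-3.01, 3.01], [-1.01, 2.22], [0.06, 2.58], [-1.02, 4.17], [0.09, 2.62], [-3.14, 3.14]. Speed limits (rad/s): [2.57, 2.57, 3.14, 3.14, 3.14, 3.14].

### API

Orientations are given as a rotation vector (axis times angle).
In Python, from station import ctrl, eyes, finish_job, find_in, regions_of, pinpoint gives the robot as it stands.
- The arm moves only by the tool play_rows, never from a script. Its argument "moves" is a list of rows, each an object of numbers: "x", "y", "z": the shift along the world's x, y, z in cm; "turn": the turn about the world's z in degrees; "jaw": the finger opening in cm, from 0 to 8.54. A call has 1 to 8 rows; each row shifts and turns the commanded pose from where the row before left it; what a row does not reach is not made up. A row lasts 1/12 s, in which the tool goes at most 41.7 mm and 7.16 degrees, less where a joint would pass 70% of its speed; a pose out of reach is approached as far as the arm can. A call is refused whole if a number of a shift passes 4.17 or a number of a turn 7.16, either way. A call with a gripper value outside its range is refused whole. The fingers move at their own pace and stop on an object; "squeeze" is the grip in N (left out, the last holds). Time passes only in rows, so rows that do not move let the fingers close. It gives the time, the measured TCP pose, the force and the opening at its end, in the units of the state.
- ctrl.get_obs(): the state, without advancing time (a new reading comes with each control period).
- eyes.get_image(name): name is "scene" or "side" or "wrist"; returns a dict with "img" (480x640x3 uint8, red, green, blue), "camera_matrix" (3x3 intrinsics, pixels), "D" ([k1, k2, p1, p2, k3] as OpenCV has them; the pictures are not rectified), "cam_to_world" (4x4, takes a point from camera to world coordinates). Camera axes: x right, y up, looking along -z (the intrinsics and any distortion apply to the point x, -y, -z); pixel columns grow to the right and rows downward; lengths in m; the calibration is good to about 2 mm. A picture is of the moment at which its call begins. There is no depth.
- finish_job(): hands the job in, once; it reports no verdict.
Trained networks look in the newest picture that a camera, given by its name, has taken for a name from the list of things; names that differ only in an ending like _2 or _b are one class to them, and where a whole thing is asked for, a point or a joint stands for the part that bears it (a point fixed in the world has none). Each returns a list of dicts, best first, with "score" (0 to 1); they miss things now and then, are a little off and sometimes report something else, mostly with a low value. They report only what shows in the picture. A call takes as long as a camera call. They do not tell look-alikes from the thing itself.
- find_in(camera, query): "point" ([column, row] in pixels, amid what is visible of it).
- regions_of(camera, query): "pixels" (480x640 bool, what is visible of it) and "point" ([column, row] in pixels, amid what is visible of it).
- pinpoint(camera, query): "point" ([column, row] in pixels: a listed point, or the origin of a listed thing).
The state is a dict: "t": time; "q": joint angles; "dq": joint speeds; "effort": joint torques, N m; "tool_pos": TCP position; "tool_rot": TCP orientation; "contact_force": force on the tool from outside, world axes, zero at the start; "wrist_torque": the same for the moment, N m; "opening": finger opening in m.
Only numpy, scipy, OpenCV 4.12 (cv2) and the standard library are available. Lean on these libraries where they do the work, as an engineer would, in place of code of your own. Each camera call takes 0.05 s, during which the arm holds its last target.

## Working session

There is one attempt and no reset: what is moved stays moved. The work goes in short steps, Python scripts to look and compute and a tool call to move; the robot and the scene stay as the last step left them, time stands still between calls to the robot, and variables do not carry over. Pictures are saved under pics/ and viewed, and the job is handed in when it is done.

Besides the shell and the picture viewer there is one more tool, called after "Call:" as name(argument=value, ...) on one line, values as JSON. play_rows: Moves the arm, as the interface text tells. Its arguments: {"type":"object","properties":{"moves":{"type":"array"},"squeeze":{"type":"number"}},"required":["moves"]}

```bash
mkdir -p pics; ls; cat > h.py <<'E'
import numpy as np, cv2
from station import ctrl, eyes, finish_job, find_in, regions_of, pinpoint
def ray(im,p):
    u=cv2.undistortPoints(np.array([[p]],float),im["camera_matrix"],np.array(im["D"],float))[0,0]
    T=np.array(im["cam_to_world"]); d=T[:3,:3]@np.array([u[0],-u[1],-1.]); return T[:3,3],d
def atz(im,p,z):
    o,d=ray(im,p); return o+d*(z-o[2])/d[2]
def proj(im,X):
    T=np.linalg.inv(np.array(im["cam_to_world"])); c=(T[:3,:3]@np.array(X,float).T).T+T[:3,3]
    c=np.atleast_2d(c)*[1,-1,-1]
    return cv2.projectPoints(c.reshape(-1,1,3),np.zeros(3),np.zeros(3),np.array(im["camera_matrix"],float),np.array(im["D"],float))[0][:,0]
def save(im,n): cv2.imwrite("pics/"+n,im["img"][:,:,::-1])
E
python3 - <<'E'
from h import *
for c in ["scene","side","wrist"]:
    im=eyes.get_image(c); save(im,c+"0.png"); print(c,np.round(im["cam_to_world"],3).tolist())
    for q,z in [("lid_bar",.112),("tub",0),("tray_in",.006),("slim_lid_bar",.132)]:
        for r in pinpoint(c,q)[:4]: print(c,q,round(r["score"],2),np.round(r["point"]),np.round(atz(im,r["point"],z),3))
print(ctrl.get_obs())
E
```

```text
pics
scene [[0.057, -0.711, 0.701, 1.208], [0.998, 0.052, -0.029, -0.02], [-0.016, 0.701, 0.713, 0.74], [0.0, 0.0, 0.0, 1.0]]
scene lid_bar 0.9 [340. 333.] [0.801 0.029 0.112]
scene lid_bar 0.71 [307. 241.] [ 0.581 -0.018  0.112]
scene lid_bar 0.62 [392. 219.] [0.529 0.163 0.112]
scene lid_bar 0.57 [324. 217.] [0.511 0.021 0.112]
scene tub 0.67 [309. 277.] [ 0.581 -0.017  0.   ]
scene tray_in 0.78 [200. 288.] [ 0.602 -0.253  0.006]
scene slim_lid_bar 0.73 [441. 230.] [0.589 0.248 0.132]
side [[-0.964, 0.135, -0.228, 0.395], [-0.265, -0.518, 0.813, 0.74], [-0.008, 0.845, 0.535, 0.596], [0.0, 0.0, 0.0, 1.0]]
side lid_bar 0.88 [432. 309.] [0.42  0.132 0.112]
side lid_bar 0.84 [340. 237.] [ 0.578 -0.01   0.112]
side lid_bar 0.76 [232. 278.] [0.698 0.134 0.112]
side tub 0.76 [342. 291.] [ 0.576 -0.019  0.   ]
side tray_in 0.85 [365. 217.] [ 0.587 -0.26   0.006]
side slim_lid_bar 0.58 [277. 333.] [0.591 0.247 0.132]
wrist [[0.377, -0.88, -0.289, 0.163], [0.926, 0.359, 0.117, 0.608], [0.001, -0.311, 0.95, 0.374], [0.0, 0.0, 0.0, 1.0]]
wrist lid_bar 0.69 [ 91. 469.] [0.376 0.283 0.112]
{'t': 0.75, 'q': array([ 1.06503652e+00,  5.26984230e-02,  1.61284358e+00, -1.95960102e-07,
        1.47601995e+00, -1.19010736e-01]), 'dq': array([-1.40377323e-03,  1.25227510e-03, -2.28343653e-03,  4.98870673e-04,
        4.82692536e-05, -8.77152982e-04]), 'effort': array([-3.17062922e-04, -3.93620682e+01, -3.70404017e+01, -3.59523688e-05,
        6.48183868e-04, -4.48131612e-07]), 'tool_pos': array([0.23574309, 0.57883511, 0.2313383 ]), 'tool_rot': array([-1.54938882,  0.3034005 , -0.30341569]), 'contact_force': array([ 0.02334464,  0.23020982, -0.13649347]), 'wrist_torque': array([-0.01247434, -0.0076608 , -0.04073512]), 'opening': 0.08505328522726553}
```

View pics/scene0.png

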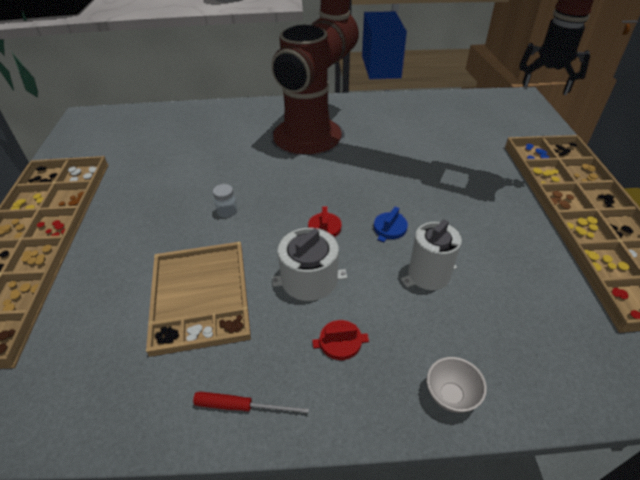

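View pics/side0.png

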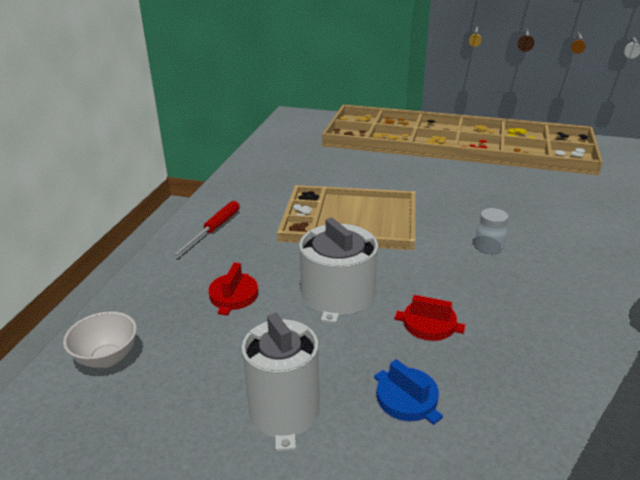

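```bash
python3 - <<'E'
import cv2,numpy as np
a=cv2.imread("pics/scene0.png")[190:320,230:390]; b=cv2.imread("pics/side0.png")[180:310,260:420]
cv2.imwrite("pics/crop0.png",np.vstack([cv2.resize(x,None,fx=2.3,fy=2.3,interpolation=cv2.INTER_CUBIC) for x in (a,b)]))
E
```

```text
(no output)
```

View pics/crop0.png

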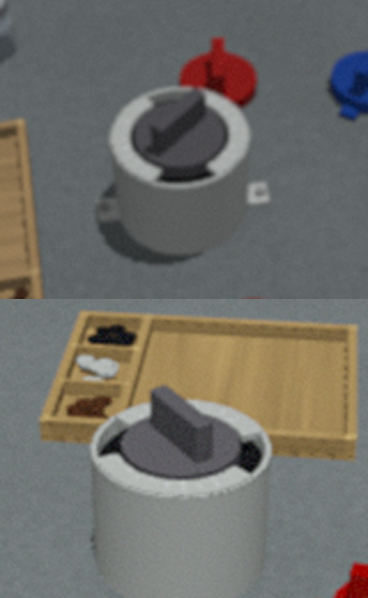

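Candidates for the wide tub's lid are:
- dark grey bar on the wide tub at scene (308,244)
- slim tub's bar at (441,231)
- red lids at (340,335) and (324,220)
- blue lid at (391,222)

The crop confirms the grey bar on the wide tub. It runs lower-left to upper-right, with the dark slots near the +x and −x sides. I'll hover there and use the wrist camera.

```bash
python3 - <<'E'
from h import *
from scipy.spatial.transform import Rotation as R
o=ctrl.get_obs(); M=R.from_rotvec(o["tool_rot"]).as_matrix(); print(np.round(M,3), ctrl.grasp_offset)
print("jaw ang",np.degrees(np.arctan2(M[1,2],M[0,2])))
E
```

```text
[[ 0.926  0.     0.377]
 [-0.377  0.     0.926]
 [ 0.    -1.     0.   ]] 0.0187
jaw ang 67.84091165972042
```

Call:
play_rows(moves=[{"x": 2, "y": -3.4, "z": 1}, {"x": 2, "y": -3.4, "z": 1}, {"x": 2, "y": -3.4, "z": 1}, {"x": 2, "y": -3.4, "z": 1}, {"x": 2, "y": -3.4, "z": 1}, {"x": 2, "y": -3.4, "z": 0}, {"x": 2, "y": -3.4, "z": 0}, {"x": 2, "y": -3.4, "z": 0}])

```text
invalid input
```

Call:
play_rows(moves=[{"x": 2, "y": -3.4, "z": 1, "turn": 0, "jaw": 8.5}, {"x": 2, "y": -3.4, "z": 1, "turn": 0, "jaw": 8.5}, {"x": 2, "y": -3.4, "z": 1, "turn": 0, "jaw": 8.5}, {"x": 2, "y": -3.4, "z": 1, "turn": 0, "jaw": 8.5}, {"x": 2, "y": -3.4, "z": 1, "turn": 0, "jaw": 8.5}, {"x": 2, "y": -3.4, "z": 0, "turn": 0, "jaw": 8.5}, {"x": 2, "y": -3.4, "z": 0, "turn": 0, "jaw": 8.5}, {"x": 2, "y": -3.4, "z": 0, "turn": 0, "jaw": 8.5}])

```text
t: 1.42
tool_pos: [0.3964, 0.3052, 0.282]
tool_rot: [-1.549, 0.302, -0.304]
contact_force: [1.3, 0.2, -0.2]
opening: 0.0851
```

Call:
play_rows(moves=[{"x": 2, "y": -3.6, "z": 0, "turn": -4, "jaw": 8.5}, {"x": 2, "y": -3.6, "z": 0, "turn": -4, "jaw": 8.5}, {"x": 2, "y": -3.6, "z": 0, "turn": -4, "jaw": 8.5}, {"x": 2, "y": -3.6, "z": 0, "turn": -4, "jaw": 8.5}, {"x": 2, "y": -3.6, "z": 0, "turn": -4, "jaw": 8.5}, {"x": 2, "y": -3.6, "z": 0, "turn": -4, "jaw": 8.5}, {"x": 2, "y": -3.6, "z": 0, "turn": -4, "jaw": 8.5}, {"x": 2, "y": -3.6, "z": 0, "turn": 0, "jaw": 8.5}])

```text
t: 2.08
tool_pos: [0.5564, 0.0167, 0.2816]
tool_rot: [-1.459, 0.685, -0.686]
contact_force: [-0.3, 0.8, 0.8]
opening: 0.0849
```

Call:
play_rows(moves=[{"x": 2, "y": -2.0, "z": 0, "turn": 0, "jaw": 8.5}, {"x": 0, "y": -1, "z": 0, "turn": 0, "jaw": 8.5}, {"x": 0, "y": 0, "z": 0, "turn": 0, "jaw": 8.5}])

```text
t: 2.33
tool_pos: [0.576, -0.0132, 0.2809]
tool_rot: [-1.46, 0.687, -0.685]
contact_force: [-0.1, 0.1, 0.0]
opening: 0.085
```

```bash
python3 - <<'E'
from h import *
from scipy.spatial.transform import Rotation as R
im=eyes.get_image("wrist"); save(im,"w1.png")
for q,z in [("lid_bar",.112),("tub",0)]:
    for r in pinpoint("wrist",q)[:3]: print(q,round(r["score"],2),np.round(r["point"]),np.round(atz(im,r["point"],z),4))
o=ctrl.get_obs(); M=R.from_rotvec(o["tool_rot"]).as_matrix()
print(o["t"],o["q"],o["tool_pos"],"jaw ang",np.degrees(np.arctan2(M[1,2],M[0,2])))
E
```

```text
lid_bar 0.79 [228.  75.] [0.449  0.0336 0.112 ]
lid_bar 0.78 [456. 265.] [0.7048 0.037  0.112 ]
lid_bar 0.72 [317. 228.] [ 0.5832 -0.0176  0.112 ]
2.4833 [-1.47250024e-01 -9.01202220e-02  1.67092779e+00  4.79475188e-04
  1.56101654e+00 -8.43494158e-01] [ 0.57520411 -0.01016911  0.28136872] jaw ang 39.891575686391185
```

View pics/w1.png

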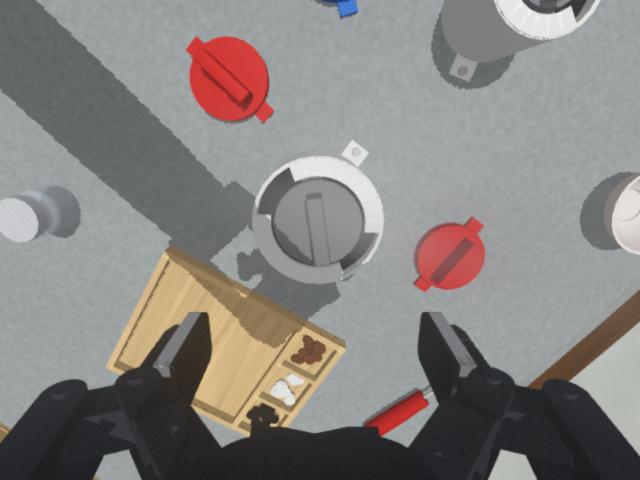

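The wrist view shows the grey wide lid at (317,222), with dark slots at about (275,192) upper left and (360,250) lower right. Next I'll measure the angles in an enlarged crop.

```bash
python3 - <<'E'
import cv2
a=cv2.imread("pics/w1.png")[145:295,240:400]
cv2.imwrite("pics/w1c.png",cv2.resize(a,None,fx=4,fy=4,interpolation=cv2.INTER_CUBIC))
E
```

```text
(no output)
```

View pics/w1c.png

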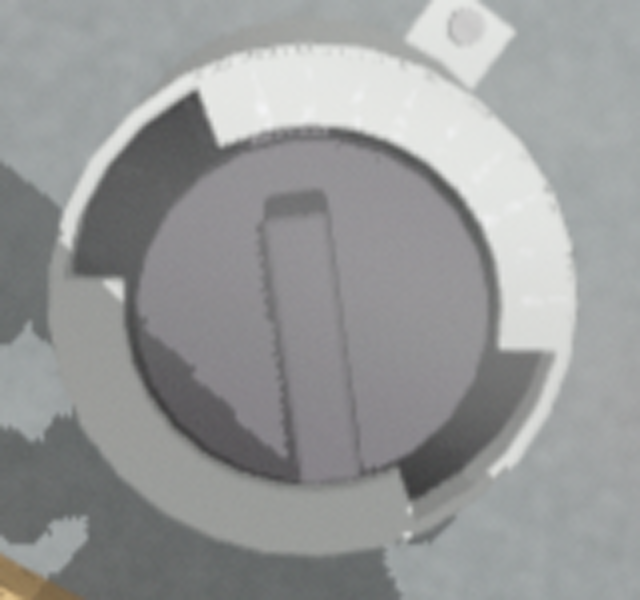

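```bash
python3 - <<'E'
from h import *
im=eyes.get_image("wrist")
f=lambda p,z: atz(im,[240+(p[0]-1.5)/4,145+(p[1]-1.5)/4],z)[:2]
b=[f(p,.127) for p in [(265,218),(328,212),(300,482),(358,477)]]
t=(b[0]+b[1])/2; e=(b[2]+b[3])/2
print("bar ctr",(t+e)/2,"len",np.linalg.norm(t-e),"w",np.linalg.norm(b[0]-b[1]),np.linalg.norm(b[2]-b[3]),"ang",np.degrees(np.arctan2(*(e-t)[::-1])))
for z in (.095,.09):
    c=[f(p,z) for p in [(222,148),(124,278),(497,352),(402,468)]]
    A=(c[0]+c[1])/2;B=(c[2]+c[3])/2
    print("tub",(A+B)/2,[np.linalg.norm(c[i]-(A+B)/2) for i in range(4)],np.linalg.norm(c[0]-c[1]),np.linalg.norm(c[2]-c[3]),"slot ang",np.degrees(np.arctan2(*(B-A)[::-1])))
from math import *
# outer rim ellipse pts
P=np.array([f(p,.095) for p in [(310,45),(575,290),(300,553),(50,300),(495,110),(125,480)]])
A_=np.c_[2*P,np.ones(6)];s=np.linalg.lstsq(A_,(P**2).sum(1),rcond=None)[0];print("rim",s[:2],sqrt(s[2]+s[0]**2+s[1]**2))
print(ctrl.get_obs()["tool_pos"])
for c in ["scene","side"]:
    i2=eyes.get_image(c)
    for r in pinpoint(c,"tray_in")[:1]: print(c,atz(i2,r["point"],.006))
r=pinpoint("wrist","tray_in"); print([ (x["score"],atz(im,x["point"],.006)) for x in r])
E
```

```text
bar ctr [ 0.58310578 -0.01391746] len 0.05880718703287763 w 0.013036464638886146 0.012706312733075998 ang -43.2024696725293
tub [ 0.58371671 -0.01398426] [np.float64(0.04390163865241591), np.float64(0.04473143910630404), np.float64(0.04411504266195574), np.float64(0.04387431607913429)] 0.037878808718276966 0.03633838616525447 slot ang 3.619415342600652
tub [ 0.58461135 -0.01496414] [np.float64(0.044568204476093366), np.float64(0.04541060392719465), np.float64(0.04478484863392278), np.float64(0.04454046705967307)] 0.03845392892126344 0.03689011787844003 slot ang 3.6194153426006404
rim [ 0.58331704 -0.01373812] 0.06132741436644139
[ 0.57518305 -0.00990156  0.28148603]
scene [ 0.59959239 -0.24841465  0.006     ]
side [ 0.58530783 -0.25339081  0.006     ]
[(0.88, array([ 0.59444013, -0.25708592,  0.006     ]))]
```

Call:
play_rows(moves=[{"x": 0.75, "y": -0.35, "z": -2, "turn": 6.9, "jaw": 5}, {"x": 0, "y": 0, "z": -4, "turn": 0, "jaw": 5}, {"x": 0, "y": 0, "z": -4, "turn": 0, "jaw": 5}, {"x": 0, "y": 0, "z": -3, "turn": 0, "jaw": 5}, {"x": 0, "y": 0, "z": 0, "turn": 0, "jaw": 5}, {"x": 0, "y": 0, "z": 0, "turn": 0, "jaw": 5}])

```text
t: 3.28
tool_pos: [0.5819, -0.0142, 0.1497]
tool_rot: [-1.49, 0.593, -0.587]
contact_force: [-0.2, 0.8, 1.2]
opening: 0.05
```

```bash
python3 - <<'E'
from h import *
from scipy.spatial.transform import Rotation as R
im=eyes.get_image("wrist"); save(im,"w2.png")
o=ctrl.get_obs(); M=R.from_rotvec(o["tool_rot"]).as_matrix()
print(o["t"],o["tool_pos"],o["opening"],"jaw ang",np.degrees(np.arctan2(M[1,2],M[0,2])))
E
```

```text
3.3333 [ 0.58375888 -0.01452657  0.15252893] 0.05026134524367713 jaw ang 46.76214959935882
```

View pics/w2.png

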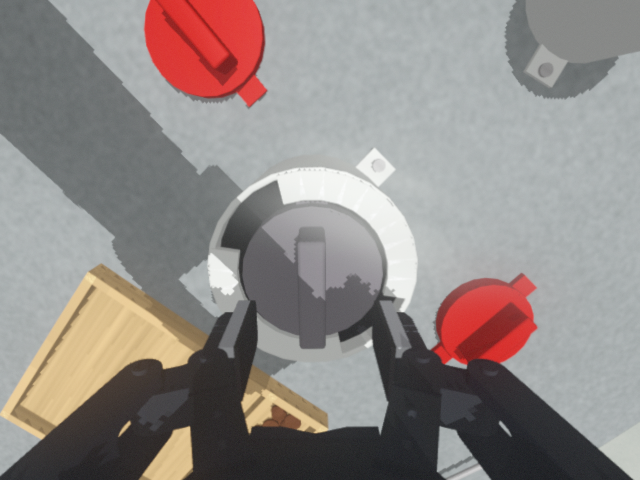

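The bar at (312,290) is vertical in the view and midway between the pads at (246) and (383). Now I'll descend and grip.

Call:
play_rows(moves=[{"x": 0, "y": 0, "z": -3, "turn": 0, "jaw": 5}, {"x": 0, "y": 0, "z": -1.9, "turn": 0, "jaw": 5}, {"x": 0, "y": 0, "z": 0, "turn": 0, "jaw": 5}, {"x": 0, "y": 0, "z": 0, "turn": 0, "jaw": 0.5}, {"x": 0, "y": 0, "z": 0, "turn": 0, "jaw": 0.5}, {"x": 0, "y": 0, "z": 0, "turn": 0, "jaw": 0.5}, {"x": 0, "y": 0, "z": 0, "turn": 0, "jaw": 0.5}, {"x": 0, "y": 0, "z": 0, "turn": 0, "jaw": 0.5}], squeeze=50)

```text
t: 4.0
tool_pos: [0.5852, -0.0152, 0.1058]
tool_rot: [-1.488, 0.586, -0.594]
contact_force: [-1.9, -0.7, 5.7]
opening: 0.0128
```

Call:
play_rows(moves=[{"x": 0, "y": 0, "z": 0.2, "turn": 0, "jaw": 0.5}, {"x": 0, "y": 0, "z": 0, "turn": 0, "jaw": 0.5}])

```text
t: 4.17
tool_pos: [0.5841, -0.0147, 0.1059]
tool_rot: [-1.488, 0.589, -0.592]
contact_force: [-1.2, 0.0, 1.2]
opening: 0.0126
```

Call:
play_rows(moves=[{"x": 0, "y": 0, "z": 0, "turn": 6, "jaw": 0.5}, {"x": 0, "y": 0, "z": 0, "turn": 6, "jaw": 0.5}, {"x": 0, "y": 0, "z": 0, "turn": 6, "jaw": 0.5}, {"x": 0, "y": 0, "z": 0, "turn": 6, "jaw": 0.5}, {"x": 0, "y": 0, "z": 0, "turn": 6, "jaw": 0.5}, {"x": 0, "y": 0, "z": 0, "turn": 6, "jaw": 0.5}, {"x": 0, "y": 0, "z": 0, "turn": 6, "jaw": 0.5}, {"x": 0, "y": 0, "z": 0, "turn": 4.8, "jaw": 0.5}])

```text
t: 4.83
tool_pos: [0.5845, -0.0147, 0.1059]
tool_rot: [-1.57, -0.055, 0.049]
contact_force: [0.6, 0.3, 3.0]
opening: 0.013
```

Call:
play_rows(moves=[{"x": 0, "y": 0, "z": 0, "turn": 0, "jaw": 0.5}, {"x": 0, "y": 0, "z": 0, "turn": 0, "jaw": 0.5}])

```text
t: 5.0
tool_pos: [0.5844, -0.0147, 0.1058]
tool_rot: [-1.571, -0.049, 0.045]
contact_force: [0.0, -0.0, 6.2]
opening: 0.0127
```

```bash
python3 - <<'E'
from h import *
from scipy.spatial.transform import Rotation as R
im=eyes.get_image("wrist"); save(im,"w3.png")
o=ctrl.get_obs(); M=R.from_rotvec(o["tool_rot"]).as_matrix()
print(o["t"],o["tool_pos"],o["opening"],o["contact_force"],o["wrist_torque"],"jaw ang",np.degrees(np.arctan2(M[1,2],M[0,2])))
im=eyes.get_image("scene"); save(im,"s3.png")
s=im["img"][190:320,230:390,::-1]
cv2.imwrite("pics/s3c.png",cv2.resize(s,None,fx=4,fy=4))
E
```

```text
5.05 [ 0.58442586 -0.01475466  0.10585906] 0.013404395603562474 [0.68877348 0.10414025 5.63885917] [ 0.11067792 -0.1586211   0.11853493] jaw ang 93.43230105773686
```

View pics/w3.png

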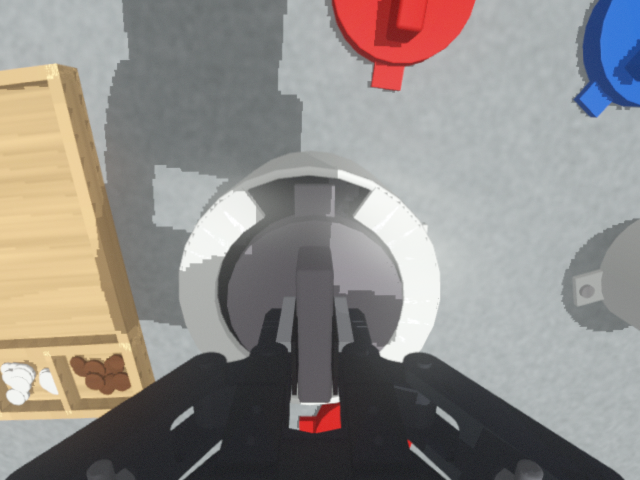

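View pics/s3c.png

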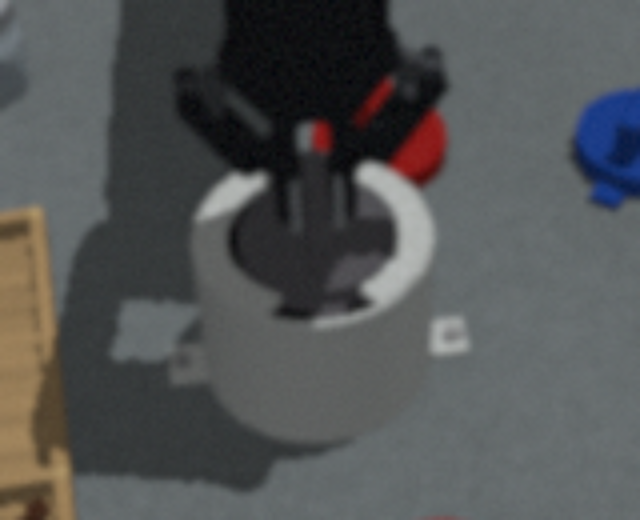

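The lug at (315,198) sits mid-slot (258 to 370), so the lid is aligned. Next is a gentle lift.

Call:
play_rows(moves=[{"x": 0, "y": 0, "z": 0.5, "turn": 0, "jaw": 0.5}, {"x": 0, "y": 0, "z": 0.5, "turn": 0, "jaw": 0.5}, {"x": 0, "y": 0, "z": 0.7, "turn": 0, "jaw": 0.5}, {"x": 0, "y": 0, "z": 1, "turn": 0, "jaw": 0.5}, {"x": 0, "y": 0, "z": 1.3, "turn": 0, "jaw": 0.5}, {"x": 0, "y": 0, "z": 1.5, "turn": 0, "jaw": 0.5}, {"x": 0, "y": 0, "z": 1.5, "turn": 0, "jaw": 0.5}, {"x": 0, "y": 0, "z": 0, "turn": 0, "jaw": 0.5}])

```text
t: 5.77
tool_pos: [0.5857, -0.015, 0.1795]
tool_rot: [-1.572, -0.054, 0.042]
contact_force: [1.0, -0.1, 0.0]
opening: 0.0127
```

```bash
python3 - <<'E'
from h import *
im=eyes.get_image("wrist"); save(im,"w4.png")
r=regions_of("wrist","tray_in"); print(len(r))
print([ (x["score"],atz(im,x["point"],.006)) for x in pinpoint("wrist","tray_in")])
im=eyes.get_image("side"); save(im,"d4.png")
print([ (x["score"],x["point"]) for x in pinpoint("side","lid_bar")])
o=ctrl.get_obs(); print(o["t"],o["tool_pos"],o["opening"],o["contact_force"])
E
```

```text
1
[(0.66, array([ 0.58970759, -0.2534201 ,  0.006     ]))]
[(0.94, [231.3, 280.9]), (0.92, [407.9, 381.5]), (0.84, [338.7, 199.3]), (0.63, [431.7, 310.8])]
6.0167 [ 0.58249473 -0.01458306  0.17305033] 0.012793455169098958 [-0.39898162  0.24362197 -1.07313645]
```

View pics/d4.png

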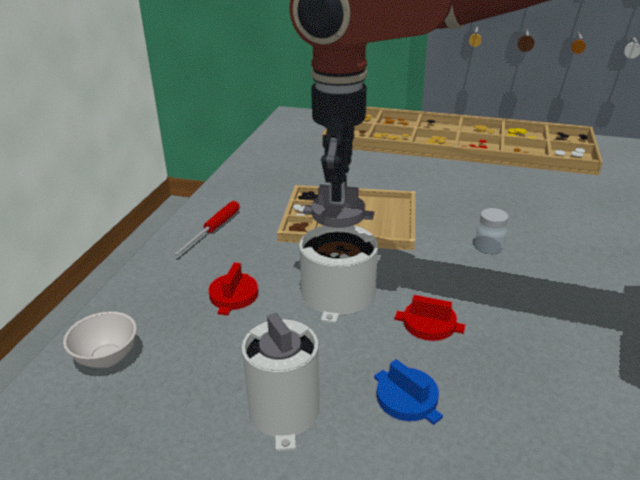

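The lid is free at side (338,205), level and held. I'll carry it to the tray at about (0.592, −0.254).

Call:
play_rows(moves=[{"x": 0, "y": -1.5, "z": 0, "turn": 0, "jaw": 0.5}, {"x": 0.2, "y": -2.7, "z": 0, "turn": 0, "jaw": 0.5}, {"x": 0.2, "y": -3.1, "z": 0, "turn": 0, "jaw": 0.5}, {"x": 0.2, "y": -3.1, "z": 0, "turn": 0, "jaw": 0.5}, {"x": 0.2, "y": -3.1, "z": 0, "turn": 0, "jaw": 0.5}, {"x": 0, "y": -3.1, "z": 0, "turn": 0, "jaw": 0.5}, {"x": 0, "y": -3.1, "z": 0, "turn": 0, "jaw": 0.5}, {"x": 0, "y": -2.5, "z": 0, "turn": 0, "jaw": 0.5}])

```text
t: 6.68
tool_pos: [0.5904, -0.2386, 0.1728]
tool_rot: [-1.57, -0.046, 0.049]
contact_force: [-0.2, 1.1, -1.9]
opening: 0.0123
```

Call:
play_rows(moves=[{"x": 0, "y": -1.7, "z": -1, "turn": 0, "jaw": 0.5}, {"x": 0, "y": 0, "z": -2.5, "turn": 0, "jaw": 0.5}, {"x": 0, "y": 0, "z": -2.5, "turn": 0, "jaw": 0.5}, {"x": 0, "y": 0, "z": -2, "turn": 0, "jaw": 0.5}, {"x": 0, "y": 0, "z": 0, "turn": 0, "jaw": 0.5}, {"x": 0, "y": 0, "z": 0, "turn": 0, "jaw": 0.5}])

```text
t: 7.18
tool_pos: [0.5896, -0.2524, 0.0913]
tool_rot: [-1.567, -0.045, 0.052]
contact_force: [0.0, -0.1, -1.2]
opening: 0.0129
```

```bash
python3 - <<'E'
from h import *
im=eyes.get_image("scene"); save(im,"s5.png")
print([ (x["score"],atz(im,x["point"],.006)) for x in pinpoint("scene","tray_in")])
s=im["img"][200:380,110:290,::-1]; a=cv2.resize(s,None,fx=3,fy=3)
im=eyes.get_image("wrist"); save(im,"w5.png"); cv2.imwrite("pics/s5c.png",a)
o=ctrl.get_obs(); print(o["t"],o["q"],o["tool_pos"],o["opening"],o["contact_force"])
E
```

```text
[(0.9, array([ 0.5985225 , -0.25630305,  0.006     ]))]
7.3333 [-5.20442064e-01  2.10075813e-01  1.67468487e+00  6.77979768e-05
  1.25390995e+00 -2.15345325e+00] [ 0.5924008  -0.25398981  0.09614856] 0.012762865595563931 [-0.48889073  0.0523335  -1.96145598]
```

View pics/s5c.png

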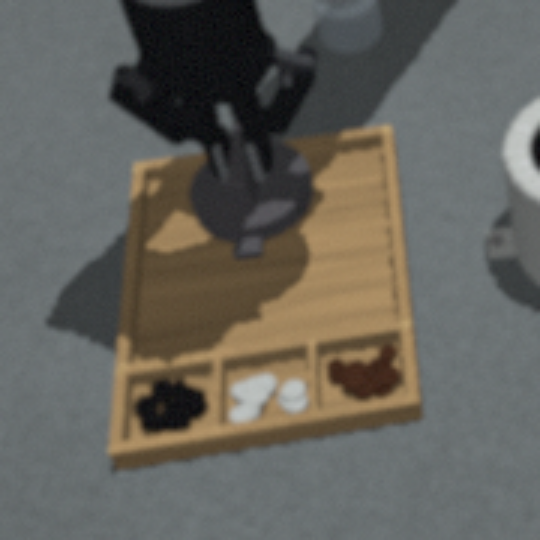

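View pics/w5.png

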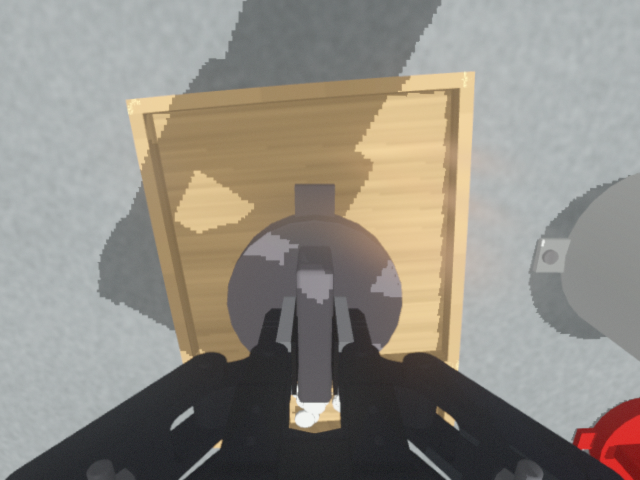

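The lid is level over the compartment with generous wall clearance all round. I'll lower it, finishing slowly.

Call:
play_rows(moves=[{"x": 0, "y": 0, "z": -2, "turn": 0, "jaw": 0.5}, {"x": 0, "y": 0, "z": -2, "turn": 0, "jaw": 0.5}, {"x": 0, "y": 0, "z": -1.3, "turn": 0, "jaw": 0.5}, {"x": 0, "y": 0, "z": -0.5, "turn": 0, "jaw": 0.5}, {"x": 0, "y": 0, "z": -0.2, "turn": 0, "jaw": 0.5}, {"x": 0, "y": 0, "z": 0, "turn": 0, "jaw": 0.5}, {"x": 0, "y": 0, "z": 0, "turn": 0, "jaw": 0.5}])

```text
t: 7.92
tool_pos: [0.5921, -0.2541, 0.0357]
tool_rot: [-1.571, -0.05, 0.047]
contact_force: [-0.1, 0.3, -1.4]
opening: 0.0127
```

Call:
play_rows(moves=[{"x": 0, "y": 0, "z": -0.2, "turn": 0, "jaw": 0.5}, {"x": 0, "y": 0, "z": 0, "turn": 0, "jaw": 0.5}, {"x": 0, "y": 0, "z": 0, "turn": 0, "jaw": 0.5}])

```text
t: 8.17
tool_pos: [0.5916, -0.2539, 0.0329]
tool_rot: [-1.571, -0.049, 0.048]
contact_force: [-0.4, 0.1, -1.8]
opening: 0.0131
```

Call:
play_rows(moves=[{"x": 0, "y": 0, "z": -0.15, "turn": 0, "jaw": 0.5}, {"x": 0, "y": 0, "z": 0, "turn": 0, "jaw": 0.5}, {"x": 0, "y": 0, "z": 0, "turn": 0, "jaw": 0.5}])

```text
t: 8.42
tool_pos: [0.5915, -0.2538, 0.031]
tool_rot: [-1.571, -0.049, 0.048]
contact_force: [0.2, -0.7, -0.4]
opening: 0.0128
```

Call:
play_rows(moves=[{"x": 0, "y": 0, "z": -0.15, "turn": 0, "jaw": 0.5}, {"x": 0, "y": 0, "z": 0, "turn": 0, "jaw": 0.5}, {"x": 0, "y": 0, "z": 0, "turn": 0, "jaw": 0.5}])

```text
t: 8.67
tool_pos: [0.5915, -0.254, 0.0309]
tool_rot: [-1.57, -0.049, 0.049]
contact_force: [-2.7, 1.4, 6.3]
opening: 0.0126
```

Contact with the floor: the force turned from −1.5 to +6 N and z stopped at 0.031, as expected. I'll open the fingers and rise.

Call:
play_rows(moves=[{"x": 0, "y": 0, "z": 0.1, "turn": 0, "jaw": 0.5}, {"x": 0, "y": 0, "z": 0, "turn": 0, "jaw": 4}, {"x": 0, "y": 0, "z": 0, "turn": 0, "jaw": 4}, {"x": 0, "y": 0, "z": 0, "turn": 0, "jaw": 4}, {"x": 0, "y": 0, "z": 0, "turn": 0, "jaw": 4}])

```text
t: 9.08
tool_pos: [0.5912, -0.2537, 0.0302]
tool_rot: [-1.57, -0.048, 0.049]
contact_force: [0.9, -0.1, 0.7]
opening: 0.04
```

Call:
play_rows(moves=[{"x": 0, "y": 0, "z": 1, "turn": 0, "jaw": 4}, {"x": 0, "y": 0, "z": 2, "turn": 0, "jaw": 4}, {"x": 0, "y": 0, "z": 3, "turn": 0, "jaw": 4}, {"x": 0, "y": 0, "z": 4, "turn": 0, "jaw": 4}, {"x": 0, "y": 0, "z": 4, "turn": 0, "jaw": 4}, {"x": 0, "y": 0, "z": 4, "turn": 0, "jaw": 4}, {"x": 0, "y": 0, "z": 0, "turn": 0, "jaw": 4}, {"x": 0, "y": 0, "z": 0, "turn": 0, "jaw": 4}])

```text
t: 9.75
tool_pos: [0.5932, -0.2548, 0.2159]
tool_rot: [-1.575, -0.055, 0.043]
contact_force: [0.5, -0.3, -0.3]
opening: 0.0398
```

```bash
python3 - <<'E'
from h import *
im=eyes.get_image("wrist"); save(im,"w6.png")
for q,z in [("lid_bar",.037),("tray_in",.006)]:
  print(q,[ (x["score"],np.round(atz(im,x["point"],z),3)) for x in pinpoint("wrist",q)])
im=eyes.get_image("side"); save(im,"d6.png")
for q,z in [("lid_bar",.037),("slim_lid_bar",.132)]: print(q,[ (x["score"],np.round(atz(im,x["point"],z),3)) for x in pinpoint("side",q)])
o=ctrl.get_obs(); print(o["t"],o["tool_pos"],o["opening"],o["contact_force"])
E
```

```text
lid_bar [(0.82, array([0.747, 0.03 , 0.037])), (0.68, array([ 0.593, -0.255,  0.037]))]
tray_in []
lid_bar [(0.89, array([0.437, 0.197, 0.037])), (0.86, array([ 0.583, -0.254,  0.037])), (0.69, array([0.424, 0.037, 0.037])), (0.65, array([0.749, 0.041, 0.037]))]
slim_lid_bar [(0.66, array([0.591, 0.242, 0.132]))]
10.05 [ 0.59027895 -0.25315148  0.20788049] 0.03998866917927235 [ 0.64655089 -0.10112477 -0.1902635 ]
```

View pics/w6.png

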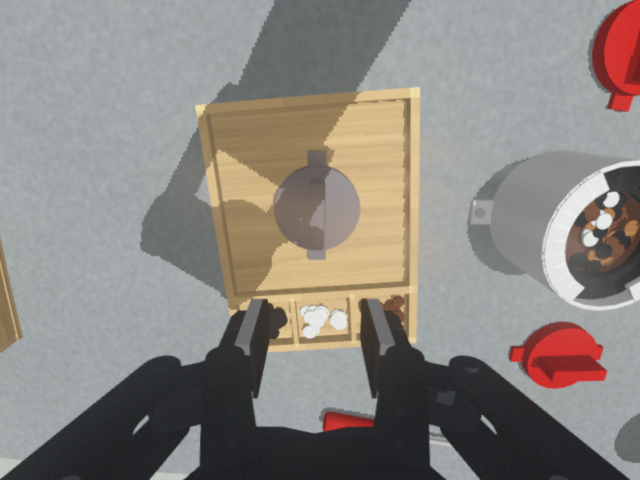

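View pics/d6.png

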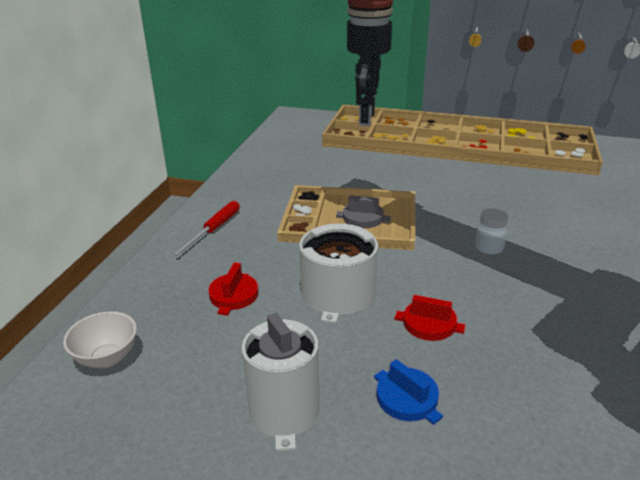

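The lid lies flat, bar up, mid-compartment at wrist (317,207). The gripper is clear and the slim tub is still closed at side (280,345).

```bash
python3 -c "
from station import finish_job; print(finish_job())"
```

```text
the job is handed in; nothing more can be done
None
```

I turned the wide tub's lid about 47° anticlockwise by its bar until the lugs stood mid-slot. I then lifted it free, carried it to the tray, lowered it until it touched the floor, let go and backed off. The job was handed in at about 10 s on the robot's clock; it reports no verdict.

**Final checks:**
- **Lid position:** the wrist camera puts it at about (0.593, −0.255). Estimates of the compartment centre range over x 0.585–0.602 and y −0.248 to −0.260, so the lid is within about 10 mm of the centre.
- **Lid attitude:** both pictures show it flat and bar up, judged by eye. It was let go while resting on the floor.
- **Slim tub:** its lid still looks closed. It measures (0.591, 0.242) against (0.591, 0.247) at the start, within the network's noise.
- **Gripper:** it is clear, about 0.2 m up, with the contact force near zero.

**Checks that disagreed or failed:**
- The side camera's lid x was 10 mm lower (0.583) than the wrist camera's, still well within tolerance.
- The last wrist picture gave no detection of the tray point.
- The first move call was refused as invalid input; I resent it with every field filled in.

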